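# Push a jammed wedge out of the planing jig and pack it head to tail

## Robot

A 6-joint arm with a two-finger parallel gripper is mounted at the origin on a cart in front of the work surface, level with it; the furniture and walls round the work are solid. World frame = base frame: x ahead of the robot, y to its left, z up, the work surface at z = 0. Lengths are in m, angles in degrees, forces in N, time in s.
With the tool pointing down it reaches from about 0.325 to 0.775 m from the base axis. Payload 5.5 kg.
Tool frame: the origin (TCP) lies midway between the tips of the shut fingers; the grasp point (between the pads) lies 19 mm behind it; z points along the fingers, y is the line along which they close (so a half turn about z gives the same grasp; the last joint's range is limited). The gripper opens to 85 mm and grips with 20 to 120 N. Pads are 22 mm wide; open, the fingers measure 114 mm over their backs; the gripper's body (76 mm by 85 mm) begins 54 mm behind the grasp point. The pads swing forward as they close: fully open they stand 13 mm farther back than shut.
Start: joints at [67.397, 5.22, 70.514, -0, 104.267, -3.249], TCP at [0.199, 0.566, 0.231] pointing down, gripper open.
Joint ranges: [-164.24, 164.24], [-49.07, 125.15], [9.68, 141.18], [-86.29, 266.29], [3.28, 154.24], [-151.56, 151.56]. Speed limits (degrees/s): [147.25, 147.25, 172.46, 180, 180, 180].

## Interface

Orientations are given as [roll, pitch, yaw] about the fixed x, y, z axes, in that order (R = Rz(yaw) Ry(pitch) Rx(roll)).
In Python, from cell import ctrl gives the robot as it stands.
- The arm moves only by the tool apply_moves, never from a script. Its argument "deltas" is one flat list of numbers, 4 for each row, row after row: the shift along the tool's x, y, z in cm, then the turn about the tool's z in degrees. A call has exactly 10 rows; each row shifts and turns the commanded pose from where the row before left it, along the tool's axes as they then stand; what a row does not reach is not made up. A row lasts 1/12 s, in which the tool goes at most 41.7 mm and 7.16 degrees, less where a joint would pass 70% of its speed; a pose out of reach is approached as far as the arm can. A call with a gripper value outside its range is refused whole. "gripper" is the closure in counts, from 0 (fully open) to 255 (shut), set as the call begins (left out, the last holds). The fingers move at their own pace and stop on an object; "newtons" is the grip in N (left out, the last holds). Time passes only in rows, so rows that do not move let the fingers close, or fill a call up. It gives the time, the measured TCP pose, the force, the opening and the grip force at its end, in the units of the state.
- ctrl.sense(): the state, without advancing time (a new reading comes with each control period).
- ctrl.camera(name): name is "scene" or "side" or "wrist"; returns a dict with "image" (480x640x3 uint8, red, green, blue), "range_z" (480x640 float32, m along the optical axis (not along the pixel's ray), 0 where there is no reading), "vertical_fov" (degrees; the focal length in pixels is half the picture's height over the tangent of half this angle, whatever the lens; pixels are square), "cx", "cy" (the principal point, pixels), "k1" (the pictures are not rectified: a ray, as slopes to the right and down, at radius r is drawn at 1 + k1 r^2 times it, then the intrinsics apply), "R" (3x3) and "t" (3): a world point X has camera coordinates R X + t. Camera axes: x right, y down, z forward; pixel columns grow to the right and rows downward; lengths in m; the calibration is good to about 2 mm. A picture is of the moment at which its call begins.
- ctrl.finish_job(): hands the job in; it is judged then, once.
Trained networks look in a picture, given as the dict that the camera call returned (one of the last four; its "shot" number tells which), for a name from the list of things; names that differ only in an ending like _2 or _b are one class to them, and where a whole thing is asked for, a point or a joint stands for the part that bears it (a point fixed in the world has none). Each returns a list of dicts, best first, with "score" (0 to 1); they miss things now and then, are a little off and sometimes report something else, mostly with a low value. They report only what shows in the picture. A call takes as long as a camera call. They do not tell look-alikes from the thing itself.
- ctrl.outline_of(picture, name): "pixels" (480x640 bool, what is visible of it) and "at" ([column, row] in pixels, amid what is visible of it).
The state is a dict: "time": time; "qpos": joint angles; "qd": joint speeds; "joint_efforts": joint torques, N m; "ee_pos": TCP position; "tool_rot": TCP orientation; "contact_force": force on the tool from outside, world axes, zero at the start; "ft_torque": the same for the moment, N m; "opening": finger opening in m; "grasp_force": force on a finger pad.
Only numpy, scipy, OpenCV 4.12 (cv2) and the standard library are available. Lean on these libraries where they do the work, as an engineer would, in place of code of your own. Each camera call takes 0.05 s, during which the arm holds its last target. There are 200 camera calls.

## Task

The wedge that has just been planed is jammed flush in the pocket of the planing jig. Push it out from behind with the screwdriver, through the hole in the jig's dark end block, and lay the screwdriver back down on the bench, clear of the jig. Then slide the wedge thin end first into the gap in the tray, head to tail with its neighbours, until it lies flat and its thick end is level with the tray's open front and the ends of the other wedges; leave the other tools where they are.

Things in the scene. Friction and masses are not known exactly. Their poses are not given: they have to be found in the camera images.
- jig: planing jig, fixed on a black mat (236 x 134 x 2 mm). Origin under its centre, on the bench; +x points from the dark end block to the open end, z up. End block x -105 to -80 mm, 110 wide, top at z 32. Wooden cheeks x -80 to +15, out to y +-54, top z 32, with a tapered pocket between them, narrow at the block. Then a bare apron to x +105, 110 wide. Pocket floor and apron at z 14 mm
- jig_hole (a point): centre of the outer mouth of the knock-out hole through the end block (jig frame x -105, y 0, z 21.5 mm); round, 13 mm diameter, ringed with brass, 25 mm long, runs straight along the jig's x into the narrow end of the pocket; axes as the jig
- jig_mouth (a point): middle of the pocket's open end, on its floor (jig frame x +15, y 0, z 14 mm); axes as the jig. Sprung cork strips in the cheeks pinch the wedge: it takes 5 to 15 N along +x to push it the first 27 mm, then it is loose. The shaft can push it 85 mm before the handle meets the block
- wedge: the jammed wooden wedge, 90 mm long, 18 thick, lying flat; from above both sides taper evenly from 36 mm wide (thick end) to 12 mm (thin end). Origin: centre of its underside; +y to the thick end, z up. It starts in the pocket, top level with the cheeks, thin end 0.5 mm from the end block, thick end 4.5 mm inside the pocket's open end. 24 to 42 g
- wedge_thin_end (a point): centre of the wedge's thin end face (12 x 18 mm), 45 mm from its origin and 9 mm above its underside; axes as the wedge
- wedge_thick_end (a point): centre of the wedge's thick end face (36 x 18 mm), 45 mm from its origin and 9 mm above its underside; axes as the wedge
- screwdriver: slotted screwdriver, black handle, steel shaft, lying to the right of the jig. 225 mm long; origin under its middle, its axis 14.7 mm above, y along the axis with the handle at +y. It may roll. Handle y +6 to +113 mm, about 29 mm thick; shaft 118 mm long, 6 mm thick (7 at the tip). 110 g
- screwdriver_tip (a point): the screwdriver's tip, on its axis; body's axes (the tip points along -y). About 15 mm above the bench when it lies there
- screwdriver_grip (a point): point on the axis in the middle of the handle, 167.5 mm behind the tip; body's axes
- tray: low wooden tray, fixed, 102 x 134 mm, floor 6 mm above the bench. Origin on the bench under the middle of its four wedge places; +x points to the back wall (inner face x +46 mm, 20 mm high); the front (x -48 mm) is open, no lip; side walls 19 mm high. The places lie side by side 24.8 mm apart in y, long axes along x, thick ends alternately front and back; about 4 mm of play in all
- tray_gap (a point): where the wedge's origin (centre of its underside) belongs: middle of the empty place, on the tray floor (tray frame x 0, y +12.4, z 6 mm); axes as the tray. The wedge's thin end must point to the tray's +x; its thick end then stands at x -45 mm. Both neighbours have thin ends to the front, so the gap is widest at the front
- packed1: wedge like the jammed one, loose in the tray at y -37.2 mm, thick end to the front; origin and axes as wedge
- packed2: the same, at y -12.4 mm, thin end to the front: right-hand neighbour of the gap
- packed3: the same, at y +37.2 mm, thin end to the front: left-hand neighbour of the gap
- bench_plane: bystander: blue bench plane, 240 x 60 x 105 mm, beyond the jig; origin centre of its underside, y along it
- masking_tape: bystander: roll of masking tape, 100 mm across, 36 mm high, beyond the tray; origin centre of its underside
- combination_square: bystander: combination square, 300 x 91 x 19 mm, red head, beyond the screwdriver; origin centre of its underside, y along its blade
There are look-alikes about, which are no part of the job. What is shaped like the packed2 but blue is not meant.

How it is judged:
By the outcome, as a careful person would: the job done as asked, in the order asked, and still so for the second after the job is handed in, with the robot touching nothing.
It also fails if it takes over 64 s, if anything falls off the work surface, if the arm or the gripper's body presses on something with over 40 N, if the wrist force passes 120 N, or if a joint passes its speed limit or range.

## Working session

There is one attempt and no reset: what is moved stays moved. The work goes in short steps, Python scripts to look and compute and a tool call to move; the robot and the scene stay as the last step left them, time stands still between calls to the robot, and variables do not carry over. Pictures are saved under pics/ and viewed, at most 10 in all, crops included, and the job is handed in when it is done.

Besides the shell and the picture viewer there is one more tool, called in YAML: its name, and indented under it one key for each argument. apply_moves: Moves the arm, as the interface text tells. Its arguments: {"type":"object","properties":{"deltas":{"type":"array"},"gripper":{"type":"number"},"newtons":{"type":"number"}},"required":["deltas"]}

```bash
ls; mkdir -p pics; python3 - <<'E'
from cell import ctrl
import cv2,numpy as np
s=ctrl.sense();print({k:np.round(v,3).tolist() for k,v in s.items()})
ims=[]
for n in("scene","side","wrist"):
    p=ctrl.camera(n);ims.append(p["image"]);print(n,p["vertical_fov"],p["cx"],p["cy"],p["k1"],np.round(p["R"],3).tolist(),np.round(p["t"],3).tolist())
    cv2.imwrite(f"pics/{n}0.png",p["image"][:,:,::-1])
E
```

```text
pics
{'time': 0.0, 'qpos': [67.399, 5.263, 70.583, 0.0, 104.266, -3.247], 'qd': [0.023, 0.094, 0.011, 0.02, -0.066, 0.061], 'joint_efforts': [-0.001, -45.872, -41.803, -0.0, 0.011, 0.0], 'ee_pos': [0.199, 0.566, 0.23], 'tool_rot': [-179.888, -0.007, 160.646], 'contact_force': [-0.167, 0.012, -0.118], 'ft_torque': [0.009, 0.014, -0.047], 'grasp_force': 0.0, 'opening': 0.085}
scene 54.69383033597219 320.49719664104987 244.05469047965525 -0.06105042832458271 [[-0.892, -0.452, 0.02], [-0.341, 0.643, -0.686], [0.297, -0.619, -0.727]] [0.496, 0.21, 1.039]
side 56.27345165401005 312.74328783207113 239.0851870651185 -0.07651764462346505 [[-0.965, -0.262, 0.015], [-0.11, 0.351, -0.93], [0.238, -0.899, -0.368]] [0.542, 0.097, 1.159]
wrist 65.92987251101597 315.9993287106564 240.2817790814046 -0.07696621748959913 [[0.33, 0.944, -0.001], [0.906, -0.317, 0.282], [0.266, -0.094, -0.959]] [-0.599, -0.038, 0.378]
```

View pics/scene0.png

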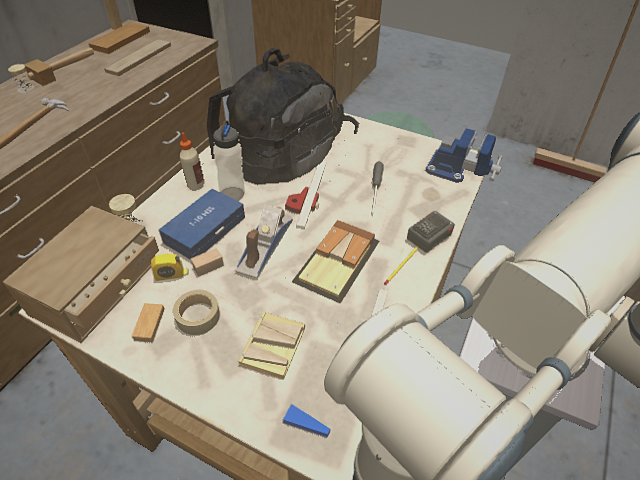

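View pics/side0.png

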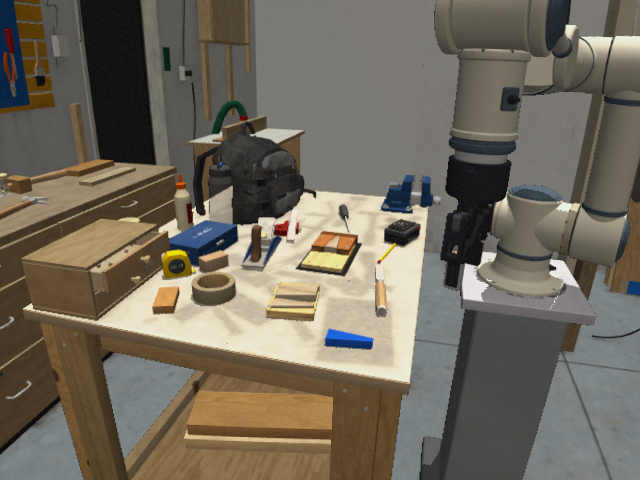

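The scene view shows the jig at about (337,260), screwdriver (376,185), tray (273,343) and the blue look-alike at (306,420). The side view shows the same layout.

```bash
cat > h.py <<'E'
from cell import ctrl
import cv2,numpy as np
def K(p):
    f=240/np.tan(np.radians(p["vertical_fov"]/2)); return f
def rays(p,uv):
    uv=np.atleast_2d(uv).astype(float); f=K(p)
    d=np.c_[(uv[:,0]-p["cx"])/f,(uv[:,1]-p["cy"])/f]; q=d.copy()
    for _ in range(20): q=d/(1+p["k1"]*(q**2).sum(1,keepdims=True))
    return np.c_[q,np.ones(len(q))]
def at_z(p,uv,z):
    R,t=np.array(p["R"]),np.array(p["t"]); r=rays(p,uv)@R; c=-R.T@t
    return c+r*((z-c[2])/r[:,2])[:,None]
def pts(p,mask):
    v,u=np.nonzero(mask&(p["range_z"]>0)); R,t=np.array(p["R"]),np.array(p["t"])
    return (rays(p,np.c_[u,v])*p["range_z"][v,u][:,None]-t)@R
def proj(p,X):
    c=np.atleast_2d(X)@np.array(p["R"]).T+np.array(p["t"]); q=c[:,:2]/c[:,2:]
    q=q*(1+p["k1"]*(q**2).sum(1,keepdims=True)); return q*K(p)+[p["cx"],p["cy"]]
def rect(P): 
    (c,s,a)=cv2.minAreaRect((P[:,:2]*1000).astype(np.float32)); return np.round(c,1),np.round(s,1),round(a,1)
E
python3 - <<'E'
from h import *
for n in("scene","side"):
    p=ctrl.camera(n)
    for o in("jig","wedge","screwdriver","screwdriver_tip","screwdriver_grip","jig_hole","tray","packed1","tray_gap","bench_plane"):
        for r in ctrl.outline_of(p,o)[:5]:
            P=pts(p,r["pixels"])
            if len(P)<5: print(n,o,len(P),r["score"]);continue
            print(n,o,round(r["score"],2),np.round(r["at"]),len(P),"med",np.round(np.median(P,0)*1000),"z",np.round(np.percentile(P[:,2],[5,95])*1000),rect(P))
E
```

```text
scene jig 0.61 [336. 268.] 3462 med [493.  30.  13.] z [-1. 32.] (array([505.9,   5.1]), array([241.2, 136.2]), 88.3)
scene screwdriver 0.66 [377. 173.] 218 med [ 536. -336.   23.] z [11. 29.] (array([ 523.7, -297. ]), array([ 26. , 199.9]), 17.8)
scene screwdriver 0.38 [336. 266.] 3346 med [493.  31.  13.] z [-1. 32.] (array([505.6,   4.4]), array([239.3, 135.5]), 88.7)
scene screwdriver_tip 0.67 [378. 176.] 302 med [ 534. -333.   20.] z [-1. 29.] (array([ 526.5, -317.1]), array([ 32.5, 254.7]), 18.4)
scene screwdriver_tip 0.24 [305. 200.] 1014 med [ 687. -144.   10.] z [ 5. 19.] (array([ 686.5, -196.2]), array([ 89., 296.]), 3.0)
scene screwdriver_grip 0.6 [379. 179.] 320 med [ 533. -330.   19.] z [-2. 29.] (array([ 530.5, -315. ]), array([ 30.8, 256.1]), 16.6)
scene screwdriver_grip 0.17 [338. 248.] 302 med [504.  -8.  30.] z [20. 33.] (array([509. , -24.8]), array([34.6, 89.7]), 5.3)
scene jig_hole 0.65 [341. 251.] 271 med [504.  -4.  30.] z [18. 33.] (array([510.4, -21.9]), array([36.4, 88.1]), 9.6)
scene jig_hole 0.56 [336. 266.] 3532 med [494.  30.  13.] z [-1. 32.] (array([50
[... 2223 characters left out ...]
69 [294. 294.] 371 med [524. 292.  20.] z [10. 23.] (array([523.2, 289.5]), array([89.3, 33.9]), 6.8)
side packed1 0.69 [291. 301.] 365 med [523. 340.  23.] z [17. 25.] (array([519.7, 326.9]), array([91.6, 59. ]), 14.9)
side packed1 0.52 [300. 288.] 237 med [522. 262.  21.] z [16. 23.] (array([529.5, 251.8]), array([81.7, 84.3]), 33.3)
side tray_gap 0.71 [293. 312.] 663 med [512. 361.  14.] z [ 1. 20.] (array([523.7, 300.8]), array([101.9, 138. ]), 8.5)
side tray_gap 0.62 [333. 245.] 165 med [506.  12.  28.] z [14. 30.] (array([511.4, -23.1]), array([34.6, 93.1]), 6.5)
side bench_plane 0.95 [262. 242.] 1228 med [686.  94.  35.] z [ 7. 90.] (array([718.4, -21.5]), array([ 92.2, 383. ]), 13.8)
```

apply_moves:
  deltas: [0,0,0,7,0,0,0,7,0,0,0,7,0,0,0,7,0,0,0,7,0,0,0,7,0,0,0,7,0,0,0,7,0,0,0,7,0,0,0,7]

```text
time: 2.08
ee_pos: [0.1989, 0.5661, 0.2313]
tool_rot: [-180.0, 0.0, 90.3]
contact_force: [-0.2, 0.5, 0.6]
opening: 0.0853
grasp_force: 0.0
```

apply_moves:
  deltas: [-2.65,1.5,0,0,-2.65,1.5,0,0,-2.65,1.5,0,0,-2.65,1.5,0,0,-2.65,1.5,0,0,-2.65,1.5,0,0,-2.65,1.5,0,0,-2.65,1.5,0,0,-2.65,1.5,0,0,-2.65,1.5,0,0]

```text
time: 2.92
ee_pos: [0.3523, 0.3015, 0.2315]
tool_rot: [180.0, -0.0, 90.7]
contact_force: [0.6, 0.2, 0.3]
opening: 0.0855
grasp_force: 0.0
```

apply_moves:
  deltas: [-2.65,1.5,0,0,-2.65,1.5,0,0,-2.65,1.5,0,0,-2.65,1.5,0,0,-2.65,1.5,0,0,-2.65,1.5,0,0,-2.65,1.5,0,0,-2.65,1.5,0,0,-2.65,1.5,0,0,-2.65,1.5,0,0]

```text
time: 3.75
ee_pos: [0.5053, 0.038, 0.2315]
tool_rot: [180.0, -0.0, 90.6]
contact_force: [0.1, 0.3, 0.1]
opening: 0.0854
grasp_force: 0.0
```

```bash
python3 - <<'E'
from h import *
p=ctrl.camera("wrist");cv2.imwrite("pics/w1.png",p["image"][:,:,::-1]);np.save("w1.npy",p,allow_pickle=True)
for o in("jig","wedge","screwdriver"):
    for r in ctrl.outline_of(p,o)[:3]:
        P=pts(p,r["pixels"]); print(o,round(r["score"],2),np.round(r["at"]),len(P),np.round(np.percentile(P[:,2],[5,95])*1000),rect(P))
s=ctrl.sense();print(s["time"],s["ee_pos"],s["tool_rot"])
E
```

```text
jig 0.87 [314. 213.] 26349 [ 1. 32.] (array([505.8,   2.3]), array([244.8, 136.4]), 88.5)
wedge 0.76 [313. 261.] 2062 [27. 33.] (array([505.1, -28. ]), array([89.4, 33.4]), 88.4)
screwdriver 0.65 [309. 403.] 89 [10. 13.] (array([ 495.5, -203.1]), array([ 6.4, 23.6]), 17.2)
3.95 [0.50481574 0.03907181 0.23105778] [-1.79956933e+02 -2.33308725e-02  9.05448507e+01]
```

View pics/w1.png

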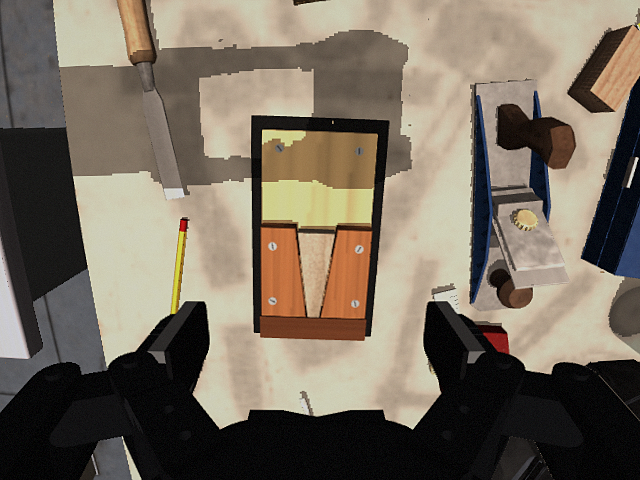

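The wrist view shows the jig (mat corners ~ (252,116)-(388,336)), the end block at the bottom (313,328), the wedge in the pocket (315,265) and the screwdriver tip at (305,395). Now over to the screwdriver.

```bash
cat >> h.py <<'E'
def midline(P,axis=1,step=6,lo=8,hi=34):
    # per-slice midpoints of points with z in [lo,hi] mm, slices along world axis
    Q=P[(P[:,2]*1000>lo)&(P[:,2]*1000<hi)]*1000; o=1-axis; out=[]
    for a in np.arange(Q[:,axis].min()+4,Q[:,axis].max()-4,step):
        q=Q[abs(Q[:,axis]-a)<step/2]
        if len(q)>20: out.append((a,(q[:,o].min()+q[:,o].max())/2,np.ptp(q[:,o])))
    return np.array(out)
E
python3 - <<'E'
from h import *
p=np.load("w1.npy",allow_pickle=True).item()
P=pts(p,np.ones((480,640),bool)); P=P[(abs(P[:,0]-.506)<.09)&(abs(P[:,1])<.14)]
m=midline(P)
print(np.round(m,1).tolist())
g=m[(m[:,2]>104)&(m[:,2]<116)]; k=np.polyfit(g[:,0],g[:,1],1);print(k,np.degrees(np.arctan2(1,k[0])),np.std(np.polyval(k,g[:,0])-g[:,1]))
print("y extent z>8",np.percentile(P[P[:,2]>.008][:,1],[0.1,99.9]))
H=P[P[:,2]>.026];print("high y",np.percentile(H[:,1],[.2,50,99.8]))
E
```

```text
[[-96.4, 503.6, 109.6], [-90.4, 503.5, 109.1], [-84.4, 503.9, 109.3], [-78.4, 503.8, 109.1], [-72.4, 504.1, 109.0], [-66.4, 504.2, 107.3], [-60.4, 504.3, 106.6], [-54.4, 504.7, 107.1], [-48.4, 504.6, 106.5], [-42.4, 505.0, 107.0], [-36.4, 505.0, 106.6], [-30.4, 505.3, 106.8], [-24.4, 505.3, 106.6], [-18.4, 505.2, 105.8], [-12.4, 505.8, 106.6], [-6.4, 505.6, 105.8], [-0.4, 506.1, 106.7], [5.6, 506.1, 106.0], [11.6, 506.5, 106.5], [17.6, 507.0, 107.2], [23.6, 506.2, 108.4], [29.6, 506.6, 109.0], [35.6, 506.5, 108.6], [41.6, 507.1, 109.0], [47.6, 507.0, 108.3], [53.6, 507.3, 109.0], [59.6, 507.3, 108.6], [65.6, 507.7, 109.0], [71.6, 507.7, 108.7], [77.6, 507.9, 109.4], [83.6, 508.0, 108.7], [89.6, 508.3, 109.2], [95.6, 508.2, 109.0], [101.6, 508.6, 109.3], [107.6, 508.6, 108.7], [113.6, 477.9, 47.0]]
[2.51369860e-02 5.05932776e+02] 88.56006002492866 0.16744371885473877
y extent z>8 [-0.09797023  0.1099446 ]
high y [-0.09728869  0.04828442  0.05813799]
```

apply_moves:
  deltas: [-3.4,0.2,0,0,-3.4,0.2,0,0,-3.4,0.2,0,0,-3.4,0.2,0,0,-3.4,0.2,0,0,-3.4,0.2,0,0,-3.4,0.2,0,0,-3.4,0.2,0,0,-3.4,0.2,0,0,0,0,0,0]

```text
time: 4.78
ee_pos: [0.5258, -0.27, 0.2303]
tool_rot: [-179.9, 0.1, 90.4]
contact_force: [0.5, -0.7, -0.3]
opening: 0.0852
grasp_force: 0.0
```

```bash
python3 - <<'E'
from h import *
p=ctrl.camera("wrist");cv2.imwrite("pics/w2.png",p["image"][:,:,::-1]);np.save("w2.npy",p,allow_pickle=True)
for o in("screwdriver","screwdriver_tip","screwdriver_grip"):
    for r in ctrl.outline_of(p,o)[:2]:
        P=pts(p,r["pixels"]); print(o,round(r["score"],2),np.round(r["at"]),len(P),np.round(np.percentile(P[:,2],[5,95])*1000),rect(P))
s=ctrl.sense();print(s["time"],s["ee_pos"],s["tool_rot"])
E
```

```text
screwdriver 0.68 [329. 275.] 3243 [11. 28.] (array([ 522.1, -301. ]), array([ 29.9, 223.6]), 19.4)
screwdriver_tip 0.95 [328. 277.] 2992 [12. 29.] (array([ 525.3, -299.7]), array([ 29.4, 222.9]), 16.9)
screwdriver_grip 0.96 [328. 275.] 3426 [-0. 28.] (array([ 527.9, -307.1]), array([ 33.1, 240.1]), 15.7)
4.9833 [ 0.5265668  -0.26461595  0.2315843 ] [ 1.79977978e+02 -2.93931897e-02  9.07404452e+01]
```

View pics/w2.png

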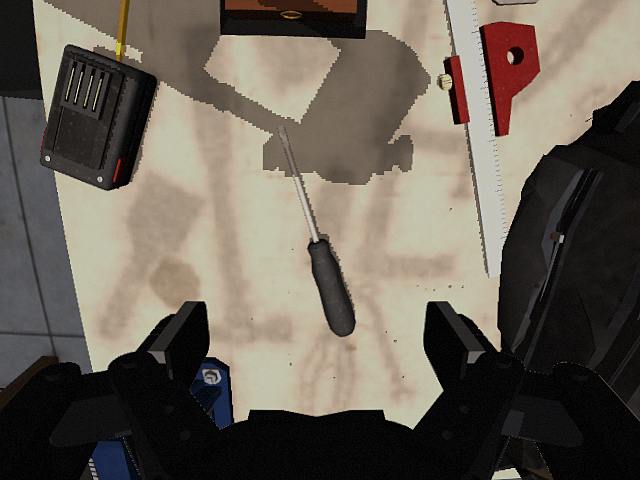

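The view shows the screwdriver from tip (282,127) to butt (344,335), and the brass ring of the hole at (291,15).

```bash
python3 - <<'E'
from h import *
p=np.load("w2.npy",allow_pickle=True).item()
P=pts(p,np.ones((480,640),bool));P=P[(abs(P[:,0]-.525)<.08)&(P[:,1]<-.17)&(P[:,1]>-.43)&(P[:,2]>.008)&(P[:,2]<.04)]
ok=abs((P[:,0]-.523)+ (P[:,1]+.30)*.31)<.03; P=P[ok]
m=midline(P,1,8,8,34);print(np.round(m,1).tolist())
k=np.polyfit(m[:,0],m[:,1],1);print(k,np.degrees(np.arctan2(1,k[0])),P[:,1].min(),P[:,1].max())
print("hole",at_z(p,[[291,15]],.0215))
print("tip",at_z(p,[[282,126]],.0147),"butt",at_z(p,[[346,336]],.0147))
E
```

```text
[[-405.7, 555.2, 21.6], [-397.7, 554.1, 30.0], [-389.7, 552.5, 33.5], [-381.7, 550.7, 32.4], [-373.7, 548.3, 31.9], [-365.7, 545.5, 30.7], [-357.7, 543.2, 30.6], [-349.7, 540.4, 29.3], [-341.7, 537.7, 30.2], [-333.7, 536.6, 28.0], [-325.7, 535.4, 25.7], [-317.7, 531.2, 23.5], [-309.7, 528.5, 22.3], [-301.7, 529.0, 15.2], [-293.7, 523.3, 6.1], [-285.7, 520.3, 6.0], [-277.7, 518.3, 7.9], [-269.7, 515.8, 6.9], [-261.7, 513.3, 7.9], [-253.7, 510.8, 6.9], [-245.7, 508.4, 7.7], [-237.7, 505.6, 7.7], [-229.7, 503.7, 7.6], [-221.7, 500.8, 7.7], [-213.7, 498.0, 7.6], [-205.7, 495.7, 8.5], [-197.7, 492.8, 8.7]]
[-3.07977498e-01  4.32821621e+02] 107.1176547509473 -0.4097369212221729 -0.1924203175573232
hole [[ 0.50308779 -0.10004768  0.0215    ]]
tip [[ 0.49380706 -0.19337171  0.0147    ]] butt [[ 0.56033091 -0.41303662  0.0147    ]]
```

apply_moves:
  deltas: [0,0,0,-5.5,0,0,0,-5.5,0,0,0,-5.5,-1.25,-0.15,1.5,0,-1.25,-0.15,1.5,0,-1.25,-0.15,1.5,0,-1.25,-0.15,1.5,0,-1.25,-0.15,1.5,0,-1.25,-0.15,1.5,0,-1.25,-0.15,1.5,0]

```text
time: 5.82
ee_pos: [0.5422, -0.3535, 0.1246]
tool_rot: [-180.0, -0.0, 107.2]
contact_force: [-0.4, -1.5, -0.1]
opening: 0.0856
grasp_force: 0.0
```

apply_moves:
  deltas: [0,0,1.3,0,0,0,1.3,0,0,0,1.3,0,0,0,1.3,0,0,0,1.3,0,0,0,1.3,0,0,0,1.3,0,0,0,1.3,0,0,0,1.3,0,0,0,0,0]

```text
time: 6.65
ee_pos: [0.5404, -0.3517, 0.0051]
tool_rot: [-179.8, -0.3, 107.1]
contact_force: [-0.6, 0.7, -0.4]
opening: 0.0853
grasp_force: 0.0
```

apply_moves:
  deltas: [0,0,0.3,0,0,0,0,0,0,0,0,0,0,0,0,0,0,0,0,0,0,0,0,0,0,0,0,0,0,0,0,0,0,0,0,0,0,0,0,0]
  gripper: 255
  newtons: 90

```text
time: 7.48
ee_pos: [0.5426, -0.3536, 0.0078]
tool_rot: [179.9, 0.1, 107.1]
contact_force: [-2.4, -0.3, 5.7]
opening: 0.0261
grasp_force: 89.1
```

apply_moves:
  deltas: [0,0,-0.5,0,0,0,-1.2,0,0,0,-1.3,0,0,0,-1.5,0,0,0,-1.5,0,0,0,0,5,0,0,0,5,0,0,0,5,0,0,0,3.5,0,0,0,0]

```text
time: 8.32
ee_pos: [0.5423, -0.3531, 0.0676]
tool_rot: [179.9, 0.0, 88.5]
contact_force: [0.3, -0.6, -0.9]
opening: 0.0263
grasp_force: 88.7
```

```bash
cat > sd.py <<'E'
from h import *
import sys
p=ctrl.camera("wrist");cv2.imwrite(sys.argv[1],p["image"][:,:,::-1])
S=[ctrl.sense()]
for _ in range(3): ctrl.camera("wrist"); S.append(ctrl.sense())
e=np.mean([s["ee_pos"] for s in S],0);y=np.mean([s["tool_rot"][2] for s in S]);print(S[-1]["time"],"ee",np.round(e*1000,1),"yaw",round(y,2),np.round(S[-1]["contact_force"],1),S[-1]["opening"])
P=pts(p,np.ones((480,640),bool))
a=np.radians(y);ax=np.array([np.cos(a),np.sin(a)]);n=np.array([ax[1],-ax[0]])
d=P[:,:2]-e[:2];l=d@ax*1000;w=d@n*1000;z=P[:,2]*1000
m=(abs(w)<25)&(l>30)&(l<185)&(z>e[2]*1000+2)&(z<e[2]*1000+45)&(z>e[2]*1000-5)
L=[]
for b in np.arange(60,176,6):
    q=m&(abs(l-b)<3)
    if q.sum()>5: L.append((b,np.median(w[q]),np.median(z[q]),q.sum()))
L=np.array(L)
if len(L): print(np.round(L,1).tolist(),"lmax",l[m].max())
E
python3 sd.py pics/w3.png
```

```text
8.5167 ee [ 542.2 -353.    67.1] yaw 88.75 [-0.1 -0.7 -0.2] 0.026091679848082125
[[60.0, 0.3, 74.4, 255.0], [66.0, 0.3, 74.2, 260.0], [72.0, 0.2, 74.1, 272.0], [78.0, 0.0, 74.0, 287.0], [84.0, 0.0, 73.8, 293.0], [90.0, 0.1, 73.7, 305.0], [96.0, 0.1, 73.6, 316.0], [102.0, 0.1, 73.4, 320.0], [108.0, -0.2, 73.4, 318.0], [114.0, -0.2, 73.2, 190.0]] lmax 115.0309938978616
```

View pics/w3.png

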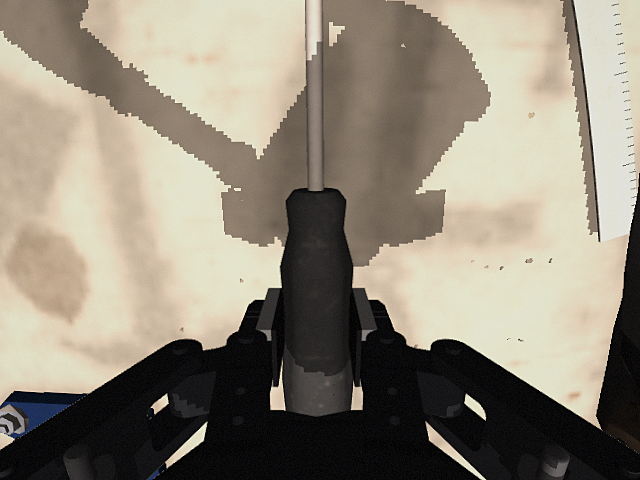

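The view shows the screwdriver gripped square, with the shaft running straight up the picture at column ~315.

apply_moves:
  deltas: [0,0,0,0.5,0.78,-0.58,0.6,0,0.78,-0.58,0.6,0,0.78,-0.58,0.6,0,0.78,-0.58,0.6,0,0.78,-0.58,0.6,0,0.78,-0.58,0.6,0,0.78,-0.58,0.6,0,0.78,-0.58,0.6,0,0,0,0,0]

```text
time: 9.35
ee_pos: [0.4963, -0.2874, 0.0167]
tool_rot: [-179.8, -0.1, 88.2]
contact_force: [0.6, -0.1, -1.1]
opening: 0.0262
grasp_force: 88.7
```

```bash
python3 sd.py pics/w4.png; python3 - <<'E'
from h import *
p=ctrl.camera("wrist");P=pts(p,np.ones((480,640),bool))
for y in np.arange(-.26,-.12,.03):
    q=(abs(P[:,1]-y)<.01)&(abs(P[:,0]-.5)<.12)&(abs(P[:,2])<.012)&(abs(P[:,0]-.5)>.03); print(round(y,2),round(np.median(P[q,2])*1000,1),q.sum())
ims=[]
for n in("scene","side"):
    p=ctrl.camera(n); uv=proj(p,[[.503,-.12,.02]])[0].round().astype(int);print(uv)
    Q=pts(p,np.ones((480,640),bool))
    q=(abs(Q[:,0]-.502)<.012)&(Q[:,1]<-.12)&(Q[:,1]>-.20)&(Q[:,2]>.01)&(Q[:,2]<.04)
    for y in np.arange(-.225,-.11,.01):
        s=(abs(Q[:,0]-.502)<.02)&(abs(Q[:,1]-y)<.005)&(Q[:,2]>.012)&(Q[:,2]<.04)
        if s.sum(): print(n,round(y,3),s.sum(),np.round(np.median(Q[s],0)*1000,1))
    c=p["image"][uv[1]-40:uv[1]+40,uv[0]-50:uv[0]+50]; ims.append(cv2.resize(c,None,fx=4,fy=4,interpolation=cv2.INTER_CUBIC))
cv2.imwrite("pics/c4.png",np.hstack(ims)[:,:,::-1])
E
```

```text
9.55 ee [ 497.8 -289.2   18.5] yaw 88.17 [-0.8 -0.3 -1.7] 0.026064448211998353
[[60.0, -1.6, 23.8, 255.0], [66.0, -1.6, 23.7, 258.0], [72.0, -1.6, 23.5, 267.0], [78.0, -1.6, 23.4, 287.0], [84.0, -1.6, 23.3, 284.0], [90.0, -1.9, 23.1, 298.0], [96.0, -2.0, 23.0, 313.0], [102.0, -2.0, 23.0, 305.0], [108.0, -2.3, 22.8, 315.0], [114.0, -2.3, 22.7, 277.0]] lmax 116.70131411336624
-0.26 -0.7 15903
-0.23 -0.7 18205
-0.2 -0.7 20325
-0.17 -0.7 16397
-0.14 nan 0
[358 225]
scene -0.225 6 [ 499.2 -226.8   25.2]
scene -0.215 5 [ 499.5 -215.    25.9]
scene -0.205 7 [ 500.7 -204.1   25.2]
scene -0.195 6 [ 499.6 -195.1   22.9]
scene -0.185 3 [ 500.1 -185.7   23.9]
scene -0.175 7 [ 500.6 -178.7   24.1]
scene -0.165 7 [ 501.6 -164.5   23.4]
scene -0.155 4 [ 500.2 -155.6   21.9]
scene -0.145 8 [ 501.2 -145.2   23.2]
scene -0.135 6 [ 501.6 -136.5   21.7]
scene -0.125 8 [ 502.3 -128.4   20.4]
[341 233]
side -0.225 3 [ 499.6 -225.1   24.4]
side -0.215 3 [ 501.5 -210.6   22.3]
side -0.205 2 [ 500.1 -202.9   21.4]
side -0.195 2 [ 501.6 -193.7   22.7]
side -0.185 3 [ 502.1 -187.7   21.7]
side -0.175 2 [ 500.9 -174.2   21. ]
side -0.165 2 [ 502.7 -166.6   21.7]
side -0.155 2 [ 502.3 -157.    21.8]
side -0.145 4 [ 503.1 -145.9   21.5]
side -0.135 3 [ 501.4 -133.2   22. ]
side -0.125 3 [ 502.4 -126.8   19.9]
  return _methods._mean(a, axis=axis, dtype=dtype,
  ret = ret.dtype.type(ret / rcount)
```

View pics/c4.png

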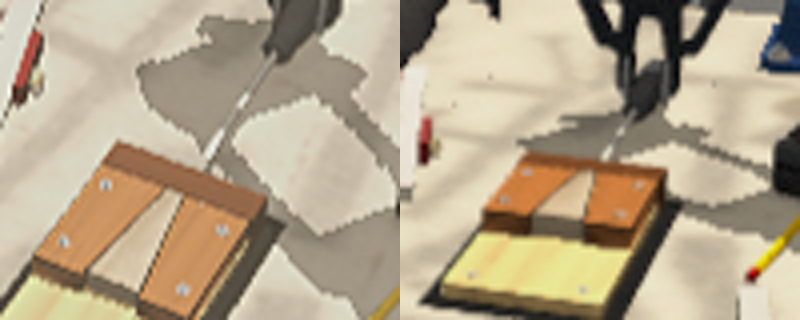

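```bash
python3 - <<'E'
from h import *
for i in range(4):
    p=ctrl.camera("wrist");P=pts(p,np.ones((480,640),bool))*1000
    a=[]
    for y in (-230,-205,-180):
        q=(abs(P[:,1]-y)<4)&(abs(P[:,0]-500)<15)&(P[:,2]>15)&(P[:,2]<40); a+=[np.median(P[q,0]),np.median(P[q,2])]
    print(np.round(a,1), np.round(ctrl.sense()["ee_pos"]*1000,1))
for n in("scene","side"):
    p=ctrl.camera(n);P=pts(p,np.ones((480,640),bool));P=P[(abs(P[:,0]-.506)<.09)&(P[:,1]>-.095)&(P[:,1]<.11)]
    m=midline(P,1,10); g=m[(m[:,2]>100)&(m[:,2]<118)];k=np.polyfit(g[:,0],g[:,1],1);print(n,k,np.polyval(k,-120),g[:,2].mean(),len(g))
E
```

```text
[500.1  25.7 500.6  25.1 501.   24.6] [ 498.  -289.6   18.7]
[500.   25.6 500.5  25.  500.8  24.4] [ 497.9 -289.5   18.6]
[499.8  25.4 500.4  24.9 500.7  24.5] [ 497.8 -289.4   18.5]
[499.8  25.4 500.3  24.7 500.7  24.3] [ 497.8 -289.3   18.4]
scene [2.62998604e-02 5.04750012e+02] 501.594028411411 109.48021814424533 20
side [2.96827043e-02 5.06060855e+02] 502.4989309385001 107.42824341112444 20
```

The crops show the tip just behind the block, aligned with the thin end of the wedge. Advancing into the hole.

apply_moves:
  deltas: [0,0,-0.1,0.2,0.4,-0.004,0,0,0.4,-0.004,0,0,0.4,-0.004,0,0,0.4,-0.004,0,0,0.4,-0.004,0,0,0.4,-0.004,0,0,0.4,-0.004,0,0,0.4,-0.004,0,0,0.4,-0.004,0,0]

```text
time: 10.83
ee_pos: [0.4986, -0.2526, 0.0193]
tool_rot: [180.0, 0.0, 88.0]
contact_force: [-0.5, 0.1, -1.2]
opening: 0.0259
grasp_force: 88.8
```

apply_moves:
  deltas: [0.4,-0.004,0,0,0.4,-0.004,0,0,0.4,-0.004,0,0,0.4,-0.004,0,0,0.4,-0.004,0,0,0.3,-0.003,0,0,0.3,-0.003,0,0,0.3,-0.003,0,0,0.3,-0.003,0,0,0,0,0,0]

```text
time: 11.67
ee_pos: [0.4995, -0.2227, 0.0199]
tool_rot: [179.9, 0.2, 87.9]
contact_force: [-0.7, -6.0, -0.3]
opening: 0.0261
grasp_force: 88.7
```

apply_moves:
  deltas: [0.4,-0.004,0,0,0.4,-0.004,0,0,0.5,-0.005,0,0,0.6,-0.006,0,0,0.7,-0.007,0,0,0.7,-0.007,0,0,0.7,-0.007,0,0,0.7,-0.007,0,0,0.7,-0.007,0,0,0.4,-0.004,0,0]

```text
time: 12.5
ee_pos: [0.5009, -0.162, 0.0192]
tool_rot: [-180.0, -0.0, 88.0]
contact_force: [0.7, 0.2, -1.5]
opening: 0.0258
grasp_force: 88.8
```

```bash
python3 - <<'E'
from h import *
p=ctrl.camera("scene");uv=proj(p,[[.506,0,.02]])[0].round().astype(int)
c=p["image"][uv[1]-75:uv[1]+75,uv[0]-100:uv[0]+100];cv2.imwrite("pics/c5.png",cv2.resize(c,None,fx=3,fy=3,interpolation=cv2.INTER_CUBIC)[:,:,::-1])
for r in ctrl.outline_of(p,"wedge")[:4]:
    P=pts(p,r["pixels"]);print(round(r["score"],2),np.round(r["at"]),rect(P))
print(ctrl.sense()["ee_pos"],ctrl.sense()["contact_force"])
E
```

```text
0.78 [326. 269.] (array([506.9,  55.3]), array([33.4, 90.5]), 0.5)
[ 0.50096669 -0.16228913  0.01926629] [-1.01799306 -0.40140226 -1.17677807]
```

View pics/c5.png

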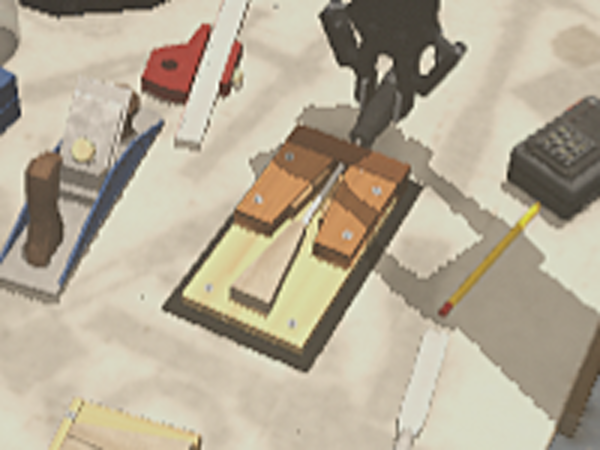

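The view shows the wedge fully out on the apron, thick end near its front edge. Withdraw the screwdriver.

apply_moves:
  deltas: [-0.8,0.008,0,0,-1.4,0.014,0,0,-2,0.02,0,0,-2,0.02,0,0,-2,0.02,0,0,-2,0.02,0,0,-2,0.02,0,0,-2,0.02,0,0,-2,0.02,0,0,-1,0.01,0,0]

```text
time: 13.43
ee_pos: [0.4955, -0.339, 0.0192]
tool_rot: [-180.0, 0.1, 87.8]
contact_force: [0.2, 0.2, -0.7]
opening: 0.026
grasp_force: 88.8
```

apply_moves:
  deltas: [0,0,0.3,0,0,0,0.3,0,0,0,0.2,0,0,0,0.1,0,0,0,0.1,0,0,0,0.1,0,0,0,0,0,0,0,0,0,0,0,0,0,0,0,0,0]

```text
time: 14.27
ee_pos: [0.4966, -0.3351, 0.0085]
tool_rot: [180.0, 0.0, 88.0]
contact_force: [-0.3, 0.4, -1.4]
opening: 0.0257
grasp_force: 88.8
```

apply_moves:
  deltas: [0,0,0.1,0,0,0,0.05,0,0,0,0,0,0,0,0,0,0,0,0,0,0,0,0,0,0,0,0,0,0,0,0,0,0,0,0,0,0,0,0,0]

```text
time: 15.1
ee_pos: [0.4967, -0.3352, 0.0078]
tool_rot: [180.0, 0.0, 87.9]
contact_force: [-2.1, 1.7, 5.2]
opening: 0.026
grasp_force: 89.5
```

Contact with the bench; open gently, then rise.

apply_moves:
  deltas: [0,0,0,0,0,0,0,0,0,0,0,0,0,0,0,0,0,0,0,0,0,0,0,0,0,0,0,0,0,0,0,0,0,0,0,0,0,0,0,0]
  gripper: 60
  newtons: 40

```text
time: 15.93
ee_pos: [0.4965, -0.3351, 0.0068]
tool_rot: [180.0, 0.0, 87.9]
contact_force: [0.2, -0.5, 1.3]
opening: 0.0654
grasp_force: 0.0
```

apply_moves:
  deltas: [0,0,-0.5,0,0,0,-1.5,0,0,0,-2,0,0,0,-2.5,0,0,0,-2.5,0,0,0,-2.5,0,0,0,-2.5,0,0,0,-2.5,0,0,0,-2.5,0,0,0,0,0]
  gripper: 0

```text
time: 16.77
ee_pos: [0.4979, -0.3362, 0.2043]
tool_rot: [179.5, 0.3, 87.9]
contact_force: [0.3, -1.4, 1.6]
opening: 0.0857
grasp_force: 0.0
```

apply_moves:
  deltas: [3.4,0,0,0,3.4,0,0,0,3.4,0,0,0,3.4,0,0,0,3.4,0,0,0,3.4,0,0,0,3.4,0,0,0,3.4,0,0,0,3.4,0,0,0,2.5,0,0,0]

```text
time: 17.6
ee_pos: [0.508, -0.0017, 0.1968]
tool_rot: [180.0, -0.0, 88.0]
contact_force: [0.2, -0.3, 0.0]
opening: 0.0855
grasp_force: 0.0
```

```bash
python3 - <<'E'
from h import *
for i in range(4): p=ctrl.camera("wrist")
cv2.imwrite("pics/w6.png",p["image"][:,:,::-1])
P=pts(p,np.ones((480,640),bool))*1000
for r in ctrl.outline_of(p,"wedge")[:3]:
    Q=pts(p,r["pixels"]);print(round(r["score"],2),np.round(r["at"]),np.round(np.percentile(Q[:,2],[5,50,95])*1000,1),rect(Q))
W=P[(abs(P[:,0]-507)<30)&(P[:,1]>0)&(P[:,1]<112)&(P[:,2]>24)&(P[:,2]<38)]
for y in range(24,104,8):
    q=W[abs(W[:,1]-y)<3]
    if len(q): print(y,np.round([q[:,0].min(),q[:,0].max(),np.ptp(q[:,0]),(q[:,0].min()+q[:,0].max())/2],1))
W=W[W[:,1]>20];print("ymax",W[:,1].max(),np.median(W[:,2]))
s=ctrl.sense();print(s["time"],s["ee_pos"],s["tool_rot"])
p=ctrl.camera("scene")
for r in ctrl.outline_of(p,"screwdriver")[:2]:
    Q=pts(p,r["pixels"]);print("sd",r["score"],rect(Q))
E
```

```text
0.82 [312. 136.] [30.  31.4 32.7] (array([512.2,  53. ]), array([37., 92.]), 6.3)
24 [477.3 513.8  36.5 495.5]
32 [497.3 514.9  17.6 506.1]
40 [496.1 515.9  19.8 506. ]
48 [495.6 517.8  22.1 506.7]
56 [494.5 518.8  24.3 506.6]
64 [493.8 519.8  25.9 506.8]
72 [492.6 521.6  29.  507.1]
80 [491.4 522.5  31.1 507. ]
88 [491.  524.4  33.4 507.7]
96 [489.8 525.3  35.5 507.5]
ymax 97.19608079072506 31.42739656371829
17.85 [ 0.50825979 -0.00473077  0.19668469] [-1.79994971e+02  3.33473452e-02  8.79573963e+01]
sd 0.66 (array([ 499.4, -281.2]), array([219.6,  30.2]), 87.4)
sd 0.19 (array([529.3, 290.7]), array([111.7, 151.3]), 9.2)
```

apply_moves:
  deltas: [1,-0.045,1.3,-0.6,1,-0.045,1.3,0,1,-0.045,1.3,0,1,-0.045,1.3,0,1,-0.045,1.3,0,1,-0.045,1.3,0,1,-0.045,1.3,0,1,-0.045,1.3,0,1,-0.045,1.3,0,0,0,0,0]

```text
time: 18.78
ee_pos: [0.5049, 0.0876, 0.0759]
tool_rot: [-179.7, -0.0, 88.7]
contact_force: [-0.3, -0.3, -1.4]
opening: 0.0854
grasp_force: 0.0
```

apply_moves:
  deltas: [0,0,1,0,0,0,1,0,0,0,1,0,0,0,1,0,0,0,1,0,0,0,0,0,0,0,0,0,0,0,0,0,0,0,0,0,0,0,0,0]

```text
time: 19.62
ee_pos: [0.5072, 0.0858, 0.0306]
tool_rot: [179.9, -0.0, 88.5]
contact_force: [-0.6, 0.3, 0.3]
opening: 0.0856
grasp_force: 0.0
```

```bash
python3 - <<'E'
from h import *
for i in range(3): p=ctrl.camera("wrist")
s=ctrl.sense();print(s["time"],s["ee_pos"],s["tool_rot"])
cv2.imwrite("pics/w7.png",p["image"][:,:,::-1])
E
```

```text
19.7667 [0.50695485 0.08582786 0.03025478] [ 1.79951173e+02 -5.40177939e-03  8.85481967e+01]
```

View pics/w7.png

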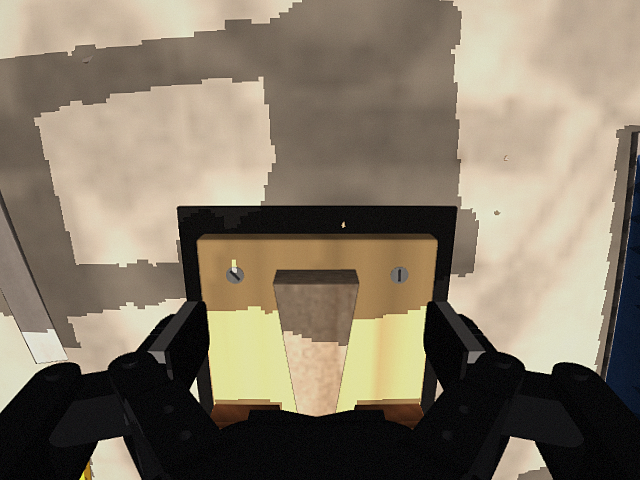

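The view shows the wedge centred between the open fingers, thick end at (316,277). Lower and grip.

apply_moves:
  deltas: [0,0,0.7,0,0,0,0.6,0,0,0,0,0,0,0,0,0,0,0,0,0,0,0,0,0,0,0,0,0,0,0,0,0,0,0,0,0,0,0,0,0]

```text
time: 20.6
ee_pos: [0.5067, 0.0858, 0.0169]
tool_rot: [180.0, -0.0, 88.5]
contact_force: [-0.5, -0.1, 0.0]
opening: 0.0855
grasp_force: 0.0
```

apply_moves:
  deltas: [0,0,0,0,0,0,0,0,0,0,0,0,0,0,0,0,0,0,0,0,0,0,0,0,0,0,0,0,0,0,0,0,0,0,0,0,0,0,0,0]
  gripper: 255
  newtons: 50

```text
time: 21.43
ee_pos: [0.507, 0.0859, 0.0172]
tool_rot: [180.0, -0.0, 88.5]
contact_force: [0.5, 0.7, 3.6]
opening: 0.0332
grasp_force: 49.5
```

apply_moves:
  deltas: [0,0,-0.3,0,0,0,-0.8,0,0,0,-1.2,0,0,0,-1.5,0,0,0,-1.5,0,0,0,-1.5,0,0,0,-1.5,0,0,0,-1.5,0,0,0,-1.2,0,0,0,0,0]

```text
time: 22.27
ee_pos: [0.5081, 0.0859, 0.1308]
tool_rot: [179.7, -0.0, 88.5]
contact_force: [0.3, 1.2, -0.2]
opening: 0.0332
grasp_force: 49.2
```

apply_moves:
  deltas: [0,0,0,-7,0,0,0,-7,0,0,0,-7,0,0,0,-7,0,0,0,-7,0,0,0,-7,0,0,0,-7,0,0,0,-7,0,0,0,-7,0,0,0,-7]

```text
time: 23.1
ee_pos: [0.5063, 0.0857, 0.126]
tool_rot: [-180.0, -0.1, 158.9]
contact_force: [-0.3, 0.3, 0.3]
opening: 0.0331
grasp_force: 49.2
```

apply_moves:
  deltas: [0,0,0,-7,0,0,0,-7,0,0,0,-7,0,0,0,-7,0.9,3.5,0,0,0.9,3.5,0,0,0.9,3.5,0,0,0.9,3.5,0,0,0.9,3.5,0,0,0.9,3.5,0,0]

```text
time: 23.93
ee_pos: [0.4279, 0.2895, 0.1262]
tool_rot: [-180.0, -0.0, -173.5]
contact_force: [1.4, 0.4, 0.4]
opening: 0.033
grasp_force: 49.3
```

```bash
python3 - <<'E'
from h import *
for i in range(4): p=ctrl.camera("wrist")
np.save("w8.npy",p,allow_pickle=True)
s=ctrl.sense();print(s["time"],s["ee_pos"],s["tool_rot"])
cv2.imwrite("pics/w8.png",p["image"][:,:,::-1])
for o in("tray","packed2","tray_gap"):
  for r in ctrl.outline_of(p,o)[:5]:
    Q=pts(p,r["pixels"]);print(o,round(r["score"],2),np.round(r["at"]),np.round(np.percentile(Q[:,2],[5,50,95])*1000,1),rect(Q))
E
```

```text
24.1333 [0.42842116 0.28872275 0.1261047 ] [-1.79944667e+02 -5.52261578e-02 -1.73314458e+02]
tray 0.58 [257. 295.] [ 2.3 18.  20.3] (array([496.5, 289.7]), array([158.9, 140.1]), 6.6)
tray 0.35 [316. 340.] [130.1 140.2 141.2] (array([474.5, 290.9]), array([119.9,  35.3]), 2.5)
packed2 0.98 [270. 377.] [10.1 23.4 24.7] (array([492.7, 255. ]), array([ 40. , 161.8]), 88.5)
packed2 0.92 [281. 388.] [22.5 23.6 24.8] (array([509. , 277.7]), array([124.1,  11.7]), 1.0)
packed2 0.69 [356. 388.] [22.7 23.6 24.6] (array([497.5, 326.9]), array([126.6,  22.9]), 12.0)
packed2 0.61 [504. 192.] [ 1.7 17.2 18.6] (array([377. , 417.3]), array([98.6, 47. ]), 7.9)
tray_gap 0.83 [256. 294.] [ 3.  18.  20.3] (array([497.1, 293. ]), array([155.6, 135.6]), 9.7)
tray_gap 0.5 [316. 338.] [129.5 140.2 141.2] (array([493.2, 292.8]), array([155.5,  56.6]), 11.1)
```

View pics/w8.png

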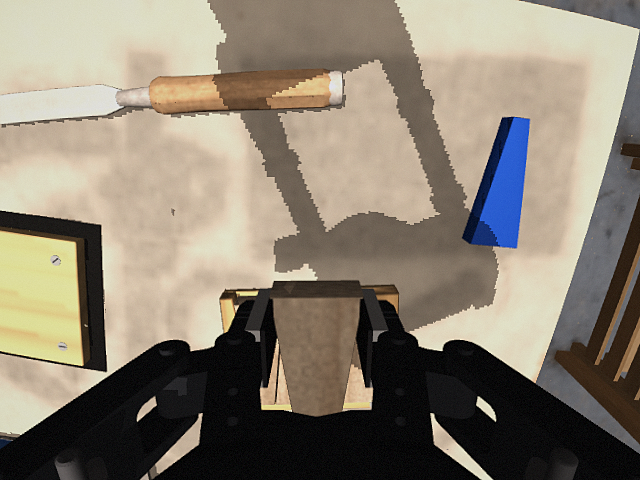

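The picture shows the wedge held square, thin end away from the robot, and only the tray's front corners at about (221,291) and (399,287); the rest is hidden. Measure these plus the scene camera.

```bash
python3 - <<'E'
from h import *
p=np.load("w8.npy",allow_pickle=True).item()
im=p["image"]; 
cv2.imwrite("pics/c8.png",cv2.resize(im[270:345,200:420],None,fx=3.6,fy=3.6,interpolation=cv2.INTER_NEAREST)[:,:,::-1])
A=at_z(p,[[221,291],[399,287]],.019)*1000;print(A,np.linalg.norm(A[1]-A[0]),np.degrees(np.arctan2(*(A[1]-A[0])[:2]*[-1,1])))
# held wedge: top plane points
P=pts(p,np.ones((480,640),bool))*1000
W=P[(P[:,2]>132)&(P[:,2]<150)&(abs(P[:,1]-293)<25)&(P[:,0]>400)&(P[:,0]<520)]
for x in range(416,500,10):
    q=W[abs(W[:,0]-x)<2]
    if len(q): print(x,np.round([q[:,1].min(),q[:,1].max(),np.median(q[:,2])],1))
print("xmin",W[:,0].min())
for n in("scene","side"):
    p=ctrl.camera(n);np.save(n+"8.npy",p,allow_pickle=True)
    for o in("packed2","tray"):
      for r in ctrl.outline_of(p,o)[:4]:
        Q=pts(p,r["pixels"]);print(n,o,round(r["score"],2),np.round(r["at"]),r["pixels"].sum(),rect(Q))
    uv=proj(p,[[.52,.295,.02]])[0].round().astype(int)
    cv2.imwrite(f"pics/{n}8.png",cv2.resize(p["image"][uv[1]-50:uv[1]+50,uv[0]-65:uv[0]+65],None,fx=6,fy=6,interpolation=cv2.INTER_CUBIC)[:,:,::-1]);print(uv)
E
```

```text
[[476.45621174 225.19957229  19.        ]
 [457.59973739 354.59159836  19.        ]] 130.75879716276614 8.291423229071823
416 [272.4 317.9 139.3]
426 [272.8 306.4 140.4]
436 [273.9 307.5 140.3]
446 [277.5 305.9 140.3]
456 [280.1 306.  140.3]
466 [282.7 305.9 140.2]
xmin 413.70523782875676
scene packed2 0.88 [275. 337.] 553 (array([524.8, 280.3]), array([92.6, 34.9]), 15.6)
scene packed2 0.85 [285. 330.] 319 (array([525.7, 258.2]), array([90.5, 25.6]), 1.6)
scene packed2 0.77 [264. 355.] 543 (array([519.4, 324. ]), array([93.1, 47.1]), 16.5)
scene packed2 0.72 [302. 419.] 725 (array([377.5, 411.7]), array([95.9, 36.2]), 8.6)
scene tray 0.6 [272. 352.] 1265 (array([528.3, 291.6]), array([112.8, 150.6]), 8.4)
[274 341]
side packed2 0.91 [296. 294.] 383 (array([524.2, 299.8]), array([52.3, 92.2]), 88.5)
side packed2 0.74 [348. 341.] 695 (array([378.9, 400.7]), array([94.4, 68.9]), 6.2)
side packed2 0.7 [292. 302.] 323 (array([516.8, 337.9]), array([88.4, 34.7]), 7.2)
side packed2 0.63 [263. 241.] 1242 (array([717.5, -13.7]), array([ 97.6, 371.9]), 18.2)
side tray 0.59 [289. 310.] 688 (array([531.5, 280.8]), array([110.4, 177.7]), 9.1)
[296 295]
```

View pics/scene8.png

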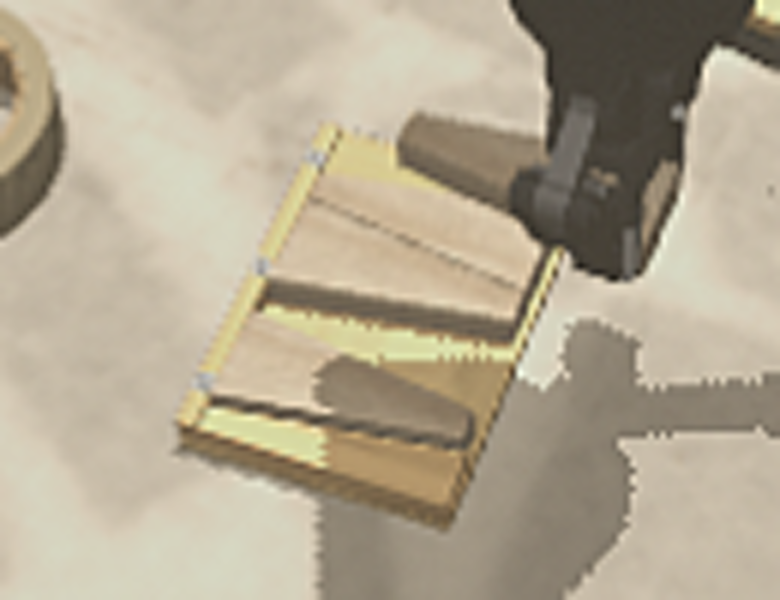

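The crop shows the tray with the gap between packed2 and packed3; back wall at left, open front toward the gripper at right.

```bash
python3 - <<'E'
from h import *
p=np.load("scene8.npy",allow_pickle=True).item()
c=lambda u,v:[209+u/6,291+v/6]
for n,u,v,z in [("back-left top outer",183,422,.02),("back-right top outer",325,128,.02),("left front top",452,515,.019),("right front top",562,252,.019),("p3 thin top inner",472,412,.024),("p3 thin top outer",462,443,.024),("p2 thin/inner top",513,322,.024),("p2 thin/p1 edge top",522,288,.024),("p2 thick top back inner",268,280,.024),("p3 thick back top inner",258,318,.024),("p3 thick back top outer",213,403,.024)]:
    print(n,np.round(at_z(p,[c(u,v)],z)[0]*1000,1))
# fit gap via depth: points in tray frame
P=pts(p,np.ones((480,640),bool))*1000
a=np.radians(8.3);ex=np.array([np.cos(a),np.sin(a)]);ey=np.array([-ex[1],ex[0]])
d=P[:,:2]-[516,297];x=d@ex;y=d@ey
for b in range(-40,41,10):
    s=(abs(x-b)<4)&(abs(y)<75)&(P[:,2]>18)&(P[:,2]<30); ys=np.sort(y[s]); g=np.diff(ys);k=np.argsort(-g)[:2]
    print(b,s.sum(),np.round(ys[[0,-1]]),[(round(ys[i],1),round(ys[i+1],1)) for i in k])
s=(abs(y)<70)&(P[:,2]>15)&(P[:,2]<30)&(abs(x)<70);print(np.percentile(x[s],[.5,99.5]))
E
```

```text
back-left top outer [558.2 370.5  20. ]
back-right top outer [579.5 241.9  20. ]
left front top [458.3 357.3  19. ]
right front top [474.8 247.9  19. ]
p3 thin top inner [470.1 322.3  24. ]
p3 thin top outer [467.3 334.3  24. ]
p2 thin/inner top [474.9 284.4  24. ]
p2 thin/p1 edge top [478.8 270.6  24. ]
p2 thick top back inner [561.2 310.2  24. ]
p3 thick back top inner [555.9 325.1  24. ]
p3 thick back top outer [551.5 361.1  24. ]
-40 67 [-41.  66.] [(np.float64(-8.4), np.float64(28.9)), (np.float64(41.6), np.float64(47.8))]
-30 108 [-46.  63.] [(np.float64(-5.7), np.float64(28.0)), (np.float64(57.1), np.float64(59.6))]
-20 118 [-49.  65.] [(np.float64(-5.1), np.float64(26.3)), (np.float64(45.3), np.float64(48.3))]
-10 122 [-51.  64.] [(np.float64(-2.6), np.float64(24.9)), (np.float64(53.1), np.float64(58.2))]
0 128 [-54.  66.] [(np.float64(-1.3), np.float64(24.3)), (np.float64(-54.0), np.float64(-50.6))]
10 126 [-57.  63.] [(np.float64(-1.1), np.float64(22.2)), (np.float64(-56.3), np.float64(-50.8))]
20 141 [-57.  67.] [(np.float64(0.6), np.float64(21.6)), (np.float64(51.7), np.float64(58.3))]
30 144 [-67.  67.] [(np.float64(2.7), np.float64(21.0)), (np.float64(-51.9), np.float64(-47.9))]
40 159 [-66.  65.] [(np.float64(4.2), np.float64(19.0)), (np.float64(-49.2), np.float64(-46.1))]
[-42.23550344  58.25819645]
```

apply_moves:
  deltas: [0,0,0,-1.8,-0.6,0.2,0,0,-0.6,0.2,0,0,-0.6,0.2,0,0,-0.64,0.22,0,0,0,0,1.6,0,0,0,1.6,0,0,0,1.6,0,0,0,1.6,0,0,0,1.6,0]

```text
time: 25.42
ee_pos: [0.4525, 0.3001, 0.0458]
tool_rot: [-180.0, -0.0, -171.7]
contact_force: [-0.4, -0.3, -0.8]
opening: 0.0326
grasp_force: 49.4
```

```bash
python3 - <<'E'
from h import *
p=ctrl.camera("scene")
p=ctrl.camera("scene");s=ctrl.sense();print(s["time"],s["ee_pos"],s["tool_rot"])
P=pts(p,np.ones((480,640),bool))*1000
a=np.radians(8.5);ex=np.array([np.cos(a),np.sin(a)]);ey=np.array([-ex[1],ex[0]])
d=P[:,:2]-[516,297];x=d@ex;y=d@ey
print(np.round([(np.array(s["ee_pos"][:2])*1000-[516,297])@ex,(np.array(s["ee_pos"][:2])*1000-[516,297])@ey],1))
for b in range(-50,31,8):
    s=(abs(x-b)<4)&(abs(y)<50)&(P[:,2]>50)&(P[:,2]<75)
    if s.sum(): print(b,s.sum(),np.round([y[s].min(),y[s].max(),np.median(P[s,2])],1))
cv2.imwrite("pics/s9.png",cv2.resize(p["image"][291:391,209:339],None,fx=6,fy=6,interpolation=cv2.INTER_CUBIC)[:,:,::-1])
E
```

```text
25.5167 [0.450674   0.29911502 0.04321843] [-179.86921453   -0.32708641 -171.66931219]
[-64.3  11.7]
-50 1 [ 9.8  9.8 56.3]
-34 11 [ 3.8 16.2 55.6]
-26 39 [-1.5 22.5 55.3]
-18 38 [ 0.5 22.3 54.7]
-10 38 [ 0.2 21.8 55.6]
-2 28 [ 2.3 19.4 55. ]
6 28 [ 3.9 19.4 55.2]
14 15 [ 5.5 18.2 55.2]
```

apply_moves:
  deltas: [0,0,0.6,0,0,0,0.6,0,0,0,0.6,0,0,0,0.6,0,0,0,0.4,0,0,0,0.3,0,0,0,0.2,0,0,0,0.1,0,0,0,0,0,0,0,0,0]

```text
time: 26.35
ee_pos: [0.4522, 0.3, 0.013]
tool_rot: [180.0, 0.0, -171.7]
contact_force: [-0.8, -0.1, -0.1]
opening: 0.0328
grasp_force: 49.3
```

apply_moves:
  deltas: [0,0,0.1,0,0,0,0.1,0,0,0,0.1,0,0,0,0,0,0,0,0,0,0,0,0,0,0,0,0,0,0,0,0,0,0,0,0,0,0,0,0,0]

```text
time: 27.18
ee_pos: [0.4521, 0.2999, 0.0098]
tool_rot: [180.0, 0.0, -171.7]
contact_force: [0.5, -0.0, -0.7]
opening: 0.0332
grasp_force: 49.3
```

apply_moves:
  deltas: [0,0,0,0,0,0,0,0,0,0,0,0,0,0,0,0,0,0,0,0,0,0,0,0,0,0,0,0,0,0,0,0,0,0,0,0,0,0,0,0]
  gripper: 110

```text
time: 28.02
ee_pos: [0.452, 0.2999, 0.0098]
tool_rot: [-180.0, -0.0, -171.7]
contact_force: [-0.2, 0.1, 1.2]
opening: 0.049
grasp_force: 0.0
```

apply_moves:
  deltas: [0,0,-0.5,0,0,0,-1,0,0,0,-1,0,0,0,-1,0,0,0,-1,0,1.2,0,0,0,1.3,0,0,0,1.3,0,0,0,1.2,0,0,0,0,0,0,0]

```text
time: 28.85
ee_pos: [0.4014, 0.2928, 0.0559]
tool_rot: [180.0, 0.0, -171.6]
contact_force: [-0.6, -0.6, -0.4]
opening: 0.0486
grasp_force: 0.0
```

```bash
python3 - <<'E'
from h import *
for i in range(3): p=ctrl.camera("wrist")
s=ctrl.sense();print(s["time"],s["ee_pos"],s["tool_rot"],s["opening"])
cv2.imwrite("pics/w10.png",p["image"][:,:,::-1])
P=pts(p,np.ones((480,640),bool))*1000
a=np.radians(8.5);ex=np.array([np.cos(a),np.sin(a)]);ey=np.array([-ex[1],ex[0]])
d=P[:,:2]-[516,297];x=d@ex;y=d@ey
s=(abs(y-11)<20)&(P[:,2]>18)&(P[:,2]<30)&(x<-50);print("wedge thick",x[s].min(),y[s].min(),y[s].max(),np.median(P[s,2]),s.sum())
for y0 in(-13,37): 
    s=(abs(y-y0)<4)&(P[:,2]>18)&(P[:,2]<30)&(x<0);print(y0,x[s].min() if s.any() else None)
E
```

```text
29.0 [0.40325017 0.29292855 0.05572692] [ 1.79966963e+02  9.67373100e-02 -1.71647724e+02] 0.0485788577763911
wedge thick -198.92238483871407 -8.996003112552613 29.93508277066276 22.92346829778654 5673
-13 -198.1918756109037
37 -41.471250708271036
```

View pics/w10.png

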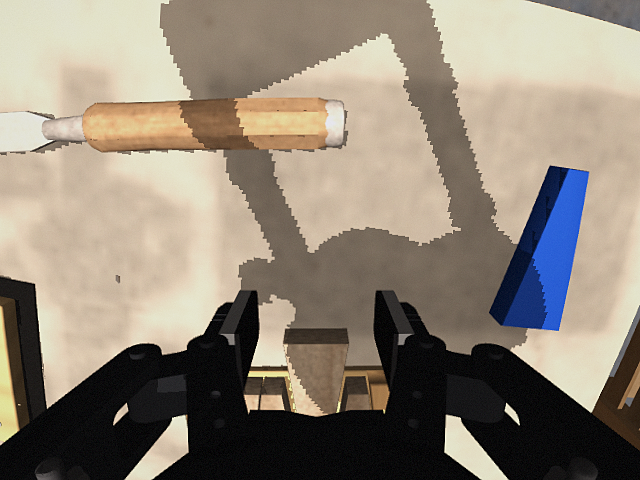

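That was one view over my allotment, so I work from numbers from here on. The view shows the wedge in the gap, thick end edge at row 329, columns 286-348.

```bash
cat > ends.py <<'E'
from h import *
import sys
a=np.radians(8.5);ex=np.array([np.cos(a),np.sin(a)]);ey=np.array([-ex[1],ex[0]])
def ends(p):
    P=pts(p,np.ones((480,640),bool))*1000
    d=P[:,:2]-[516,297];x=d@ex;y=d@ey;top=(P[:,2]>19)&(P[:,2]<28)
    out=[]
    for nm,y0 in(("p1",-38),("p2",-13.5),("wedge",11),("p3",35.5)):
        s=top&(abs(y-y0)<3.5)&(x>-90)&(x<40); out.append((nm,round(np.percentile(x[s],1),1) if s.sum()>5 else None,int(s.sum()),round(np.median(P[s,2]),1) if s.any() else None))
    return out
if __name__=="__main__":
    for n in sys.argv[1:]:
        ctrl.camera(n);p=ctrl.camera(n);print(n,ends(p))
    s=ctrl.sense();e=np.array(s["ee_pos"][:2])*1000-[516,297];print(s["time"],"TCP tray",np.round([e@ex,e@ey],1),s["ee_pos"][2],np.round(s["contact_force"],1))
E
python3 ends.py wrist scene side
```

```text
wrist [('p1', None, 0, None), ('p2', np.float64(-41.3), 244, np.float64(23.3)), ('wedge', np.float64(-74.7), 996, np.float64(23.6)), ('p3', np.float64(-41.5), 246, np.float64(23.4))]
scene [('p1', np.float64(-40.4), 101, np.float64(23.3)), ('p2', np.float64(-39.8), 111, np.float64(23.4)), ('wedge', np.float64(-73.5), 120, np.float64(23.3)), ('p3', np.float64(-40.4), 114, np.float64(23.1))]
side [('p1', np.float64(-38.2), 45, np.float64(21.5)), ('p2', np.float64(-36.5), 46, np.float64(21.5)), ('wedge', np.float64(-68.1), 57, np.float64(21.4)), ('p3', np.float64(-69.7), 62, np.float64(23.4))]
29.3 TCP tray [-112.6   12.4] 0.054690343659634044 [0.  0.9 0.7]
```

apply_moves:
  deltas: [0,0,0,0,0,0,0,0,0,0,0,0,0,0,0,0,0,0,0,0,0,0,0,0,0,0,0,0,0,0,0,0,0,0,0,0,0,0,0,0]
  gripper: 255

```text
time: 30.13
ee_pos: [0.4026, 0.2927, 0.0548]
tool_rot: [-180.0, 0.0, -171.7]
contact_force: [0.6, 0.6, 0.1]
opening: -0.0004
grasp_force: 0.0
```

apply_moves:
  deltas: [0,-0.1,1,0,0,0,1,0,0,0,1.1,0,0,0,1,0,-0.6,0,0,0,-0.6,0,0,0,-0.6,0,0,0,-0.6,0,0,0,-0.6,0,0,0,-0.6,0,0,0]

```text
time: 30.97
ee_pos: [0.4394, 0.2972, 0.0144]
tool_rot: [180.0, 0.1, -171.7]
contact_force: [-0.8, 0.1, 0.8]
opening: -0.0
grasp_force: 0.1
```

apply_moves:
  deltas: [-0.2,0,0,0,-0.2,0,0,0,-0.2,0,0,0,-0.2,0,0,0,-0.2,0,0,0,-0.2,0,0,0,-0.2,0,0,0,-0.2,0,0,0,0,0,0,0,0,0,0,0]

```text
time: 31.8
ee_pos: [0.4543, 0.2992, 0.0138]
tool_rot: [-180.0, 0.0, -171.7]
contact_force: [-0.2, 0.6, -0.2]
opening: 0.0003
grasp_force: 0.0
```

```bash
python3 ends.py wrist scene
```

```text
wrist [('p1', np.float64(-25.6), 170, np.float64(23.7)), ('p2', None, 0, None), ('wedge', np.float64(-71.9), 506, np.float64(23.6)), ('p3', None, 0, None)]
scene [('p1', np.float64(1.0), 42, np.float64(23.6)), ('p2', np.float64(-23.2), 82, np.float64(23.7)), ('wedge', np.float64(-71.3), 97, np.float64(23.2)), ('p3', np.float64(-40.2), 115, np.float64(22.8))]
32.0 TCP tray [-60.9  11.3] 0.013781363656418449 [ 0.5  0.4 -0.3]
```

apply_moves:
  deltas: [-0.15,0,0,0,-0.15,0,0,0,-0.1,0,0,0,-0.1,0,0,0,-0.1,0,0,0,-0.05,0,0,0,-0.05,0,0,0,0,0,0,0,0,0,0,0,0,0,0,0]

```text
time: 32.83
ee_pos: [0.4611, 0.3002, 0.0137]
tool_rot: [180.0, -0.0, -171.7]
contact_force: [0.1, -0.1, -0.5]
opening: -0.0002
grasp_force: 0.0
```

```bash
python3 ends.py
```

```text
32.8333 TCP tray [-53.8  11.3] 0.013747838032657424 [ 0.1 -0.1 -0.5]
```

apply_moves:
  deltas: [1,0,0,0,1,0,-0.5,0,1,0,-1,0,1,0,-1.2,0,1,0,-1.4,0,0.6,0,0,0,0,0,0,0,0,0,0,0,0,0,0,0,0,0,0,0]

```text
time: 33.67
ee_pos: [0.4055, 0.2918, 0.0537]
tool_rot: [-180.0, -0.1, -171.7]
contact_force: [-0.1, 0.5, 0.1]
opening: 0.0
grasp_force: 0.0
```

```bash
python3 ends.py wrist wrist scene
```

```text
wrist [('p1', None, 0, None), ('p2', None, 0, None), ('wedge', np.float64(-42.9), 318, np.float64(23.5)), ('p3', None, 0, None)]
wrist [('p1', None, 0, None), ('p2', None, 0, None), ('wedge', np.float64(-42.9), 322, np.float64(23.5)), ('p3', None, 0, None)]
scene [('p1', np.float64(-40.5), 98, np.float64(23.6)), ('p2', np.float64(-39.5), 101, np.float64(23.2)), ('wedge', np.float64(-42.1), 114, np.float64(22.9)), ('p3', np.float64(-40.5), 114, np.float64(23.1))]
33.9667 TCP tray [-109.8   11.4] 0.054503970919367296 [-0.1 -0.8  1. ]
```

apply_moves:
  deltas: [-0.6,0,0,0,-1,0,1.4,0,-1,0,1.2,0,-1,0,1,0,-1,0,0.5,0,-0.6,0,0,0,-0.3,0,0,0,-0.1,0,0,0,-0.16,0,0,0,0,0,0,0]

```text
time: 34.8
ee_pos: [0.463, 0.3007, 0.0145]
tool_rot: [180.0, 0.1, -171.6]
contact_force: [-0.2, -0.1, 0.5]
opening: 0.0003
grasp_force: 0.0
```

```bash
python3 ends.py
```

```text
34.8 TCP tray [-51.9  11.5] 0.014476029618255865 [-0.2 -0.1  0.5]
```

apply_moves:
  deltas: [0,0,0,0,0,0,0,0,1,0,0,0,1,0,-0.5,0,1,0,-1,0,1,0,-1.2,0,1,0,-1.4,0,1,0,-1,0,1,0,-1,0,0,0,0,0]

```text
time: 35.63
ee_pos: [0.3926, 0.2909, 0.0772]
tool_rot: [179.9, 0.2, -171.6]
contact_force: [-0.0, 0.6, 1.0]
opening: 0.0003
grasp_force: 0.0
```

```bash
python3 ends.py wrist wrist scene
```

```text
wrist [('p1', None, 0, None), ('p2', None, 0, None), ('wedge', np.float64(-40.2), 298, np.float64(23.7)), ('p3', None, 0, None)]
wrist [('p1', None, 0, None), ('p2', None, 0, None), ('wedge', np.float64(-40.8), 311, np.float64(23.6)), ('p3', None, 0, None)]
scene [('p1', np.float64(-39.4), 97, np.float64(23.5)), ('p2', np.float64(-39.4), 101, np.float64(23.4)), ('wedge', np.float64(-39.9), 109, np.float64(23.5)), ('p3', np.float64(-40.5), 119, np.float64(23.2))]
35.9333 TCP tray [-122.4   11.2] 0.07370515993819693 [-0.4 -0.3  0.9]
```

```bash
python3 - <<'E'
from h import *
p=ctrl.camera("scene")
for r in ctrl.outline_of(p,"screwdriver")[:1]:
    Q=pts(p,r["pixels"]);print("sd",r["score"],rect(Q),np.percentile(Q[:,2],[5,95]),Q[:,1].max())
print(ctrl.finish_job())
E
```

```text
sd 0.64 (array([ 495.3, -348.4]), array([ 31.9, 135.7]), 7.3) [0.01286111 0.028955  ] -0.279360412919353
the job is handed in; nothing more can be done
None
```

I pushed the wedge out with the screwdriver, laid the screwdriver back on the bench clear of the jig, and slid the wedge into the tray gap, where its thick end measured level with its neighbours to about 1 mm; the job is handed in, with no verdict returned, and I viewed 11 pictures, one over the limit of 10.

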